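# Unstack the condiment pots onto their drip trays

### The arm

A 7-joint arm with a two-finger parallel gripper is mounted at the origin on the work surface. World frame = base frame: x ahead of the robot, y to its left, z up, the work surface at z = 0. Lengths are in m, angles in degrees, forces in N, time in s.
With the tool pointing down it reaches from about 0.425 to 1.025 m from the base axis. Payload 3.6 kg.
Tool frame: the origin (TCP) lies on the mounting face of the last link; the fingertips stand 173 mm ahead of it and the grasp point (between the pads) lies 155 mm ahead of it; z points along the fingers, y is the line along which they close (so a half turn about z gives the same grasp; the last joint's range is limited). The gripper opens to 85 mm and grips with 20 to 120 N. Pads are 22 mm wide; open, the fingers measure 114 mm over their backs; the gripper's body (76 mm by 85 mm) begins 54 mm behind the grasp point. The pads swing forward as they close: fully open they stand 13 mm farther back than shut.
Start: joints at [-78.696, 33.873, 2.773, 92.16, -1.908, 54.013, -1.931], TCP at [0.208, 0.695, 0.405] pointing down, gripper open.
Joint ranges: [-153.93, 153.93], [-27.13, 128.08], [-72.61, 78.16], [10.71, 143.7], [-87.88, 267.88], [4.46, 118.87], [-176.78, 176.78]. Speed limits (degrees/s): [147.25, 147.25, 180, 180, 180, 180, 180].

### API

Orientations are given as [roll, pitch, yaw] about the fixed x, y, z axes, in that order (R = Rz(yaw) Ry(pitch) Rx(roll)).
In Python, from cell import telemetry, imaging, robot, models gives the robot as it stands. The module is installed in compiled form; this text tells all that it offers.
- The arm moves only by the tool apply_moves, never from a script. Its argument "rows" is one flat list of numbers, 5 for each row, row after row: the opening, from -1 (shut) to 1 (fully open), then the shift along the tool's x, y, z as a fraction of full scale, then the turn about the tool's z as a fraction of full scale. A call has 1 to 20 rows; each row is the pose to reach, as a shift and turn from the pose commanded when the call began, along the tool's axes at that moment; what a row does not reach only later rows make up. Full scale, the value 1, is 0.3 m for a shift and pi/2 rad for a turn. A row lasts 1/10 s, in which the tool goes at most 50 mm and 8.59 degrees, less where a joint would pass 70% of its speed; a pose out of reach is approached as far as the arm can. A call with a number of a shift or a turn outside -1 to 1 is refused whole. A call with a gripper value outside its range is refused whole. The fingers move at their own pace and stop on an object; "grip_force" is the grip in N (left out, the last holds). Time passes only in rows, so rows that repeat a pose let the fingers close. It gives the time, the measured TCP pose, the force, the opening and the grip force at its end, in the units of the state.
- telemetry.sense(): the state, without advancing time (a new reading comes with each control period).
- imaging.grab_frame(name): name is "side" or "top" or "wrist"; returns a dict with "image" (384x512x3 uint8, blue, green, red), "vfov" (degrees; the focal length in pixels is half the picture's height over the tangent of half this angle, whatever the lens; pixels are square), "cx", "cy" (the principal point, pixels), "rvec" (rotation vector, rad) and "tvec" (3), from world to camera coordinates, as OpenCV has them. Camera axes: x right, y down, z forward; pixel columns grow to the right and rows downward; lengths in m; the calibration is good to about 2 mm. The wrist camera is an equidistant fisheye: a pixel r from the principal point sees the ray r / f radians off the axis. A picture is of the moment at which its call begins. There is no depth.
- robot.close_job(): hands the job in; it is judged then, once.
Trained networks look in a picture, given as the dict that the camera call returned (one of the last four; its "shot" number tells which), for a name from the list of things; names that differ only in an ending like _2 or _b are one class to them, and where a whole thing is asked for, a point or a joint stands for the part that bears it (a point fixed in the world has none). Each returns a list of dicts, best first, with "score" (0 to 1); they miss things now and then, are a little off and sometimes report something else, mostly with a low value. They report only what shows in the picture. A call takes as long as a camera call. They do not tell look-alikes from the thing itself.
- models.silhouettes(picture, thing): "region" (384x512 bool, what is visible of it) and "extent" ([left, top, right, bottom] in pixels, round what is visible of it).
The state is a dict: "time": time; "joints": joint angles; "dq": joint speeds; "effort": joint torques, N m; "ee_pos": TCP position; "orientation": TCP orientation; "ft_force": force on the tool from outside, world axes, zero at the start; "wrist_torque": the same for the moment, N m; "opening": opening from 0.0 (shut) to 1.0 (fully open); "gripper_force": force on a finger pad.
Only numpy, scipy, OpenCV 4.12 (cv2) and the standard library are available. Lean on these libraries where they do the work, as an engineer would, in place of code of your own. Each camera call takes 0.05 s, during which the arm holds its last target. There are 200 camera calls.

### The job

Set up the condiment row on the bar: take the two stacks of lidded pots apart and stand every pot flat in the steel drip tray of its own shape and size, fully inside the rim and straight with the tray. The pots are filled, so keep them upright all the way.

Things in the scene. Friction and masses are not known exactly. Their poses are not given: they have to be found in the camera images.
- pot_rect: Loose long rectangular condiment pot of white stoneware with straight upright sides and a tight-fitting flat wooden lid that stays on: 110 long x 58 wide x 50 high mm over all, about 360 g. Origin: centre of its underside; z up, x runs along its length, y across its width. At the start it is the bottom pot of one of the two stacks.
- pot_oval: Loose long round-ended (its two short ends are half circles) condiment pot of white stoneware with straight upright sides and a tight-fitting flat wooden lid that stays on: 110 long x 58 wide x 50 high mm over all, about 340 g. Origin: centre of its underside; z up, x runs along its length, y across its width. At the start it is the bottom pot of the other stack.
- pot_round: Loose round condiment pot of white stoneware with straight upright sides and a tight-fitting flat wooden lid that stays on: 56 diameter x 48 high mm over all, about 200 g. Origin: centre of its underside; z up, its yaw does not matter. At the start it stands as second pot in one of the two stacks, on the lid of a long pot.
- pot_square: Loose square condiment pot of white stoneware with straight upright sides and a tight-fitting flat wooden lid that stays on: 54 x 54 x 48 high mm over all, about 220 g. Origin: centre of its underside; z up, x and y square to its sides. At the start it stands as second pot in the other stack, on the lid of a long pot.
- pot_small: Loose small round condiment pot of white stoneware with straight upright sides and a tight-fitting flat wooden lid that stays on: 38 diameter x 45 high mm over all, about 100 g. Origin: centre of its underside; z up, its yaw does not matter. At the start it stands on top of one of the stacks, as its third pot, on the round or the square one.
- tray_rect: Low steel drip tray for the long rectangular pot and of its shape, empty at the start, fixed to the counter: 134 x 82 mm outside, rim 10 mm high and 3 mm thick, floor 3 mm thick; the long rectangular pot stands inside with 9 mm to spare all round. Origin: centre of its underside, on the counter; z up, x runs along its length, y across its width.
- tray_oval: Low steel drip tray for the long round-ended pot and of its shape, empty at the start, fixed to the counter: 134 x 82 mm outside, rim 10 mm high and 3 mm thick, floor 3 mm thick; the long round-ended pot stands inside with 9 mm to spare all round. Origin: centre of its underside, on the counter; z up, x runs along its length, y across its width.
- tray_round: Low steel drip tray for the round pot and of its shape, empty at the start, fixed to the counter: 80 diameter mm outside, rim 10 mm high and 3 mm thick, floor 3 mm thick; the round pot stands inside with 9 mm to spare all round. Origin: centre of its underside, on the counter; z up, its yaw does not matter.
- tray_square: Low steel drip tray for the square pot and of its shape, empty at the start, fixed to the counter: 78 x 78 mm outside, rim 10 mm high and 3 mm thick, floor 3 mm thick; the square pot stands inside with 9 mm to spare all round. Origin: centre of its underside, on the counter; z up, x and y square to its sides.
- tray_small: Low steel drip tray for the small round pot and of its shape, empty at the start, fixed to the counter: 62 diameter mm outside, rim 10 mm high and 3 mm thick, floor 3 mm thick; the small round pot stands inside with 9 mm to spare all round. Origin: centre of its underside, on the counter; z up, its yaw does not matter.
There are look-alikes about, which are no part of the job. Leave any purple or turquoise look-alike of the tray_square alone.

How it is judged (in metres and radians):
At the end, for the whole second after the job is handed in: Each pot stands flat in the tray of its own shape and size (centres within 14 mm, underside 1 to 5.5 mm above the counter, tilt under 0.05 rad), the long and square pots straight with their trays within 0.25 rad, all released and at rest (horizontal distance between pot_rect and tray_rect below 0.014 m and z of pot_rect in the frame of tray_rect between 0.001 and 0.0055 m and angle between each of pot_rect, pot_oval, pot_round, pot_square, pot_small's own z axis and vertical below 0.05 rad and linear speed of each of pot_rect, pot_oval, pot_round, pot_square, pot_small below 0.02 m/s and angular speed of each of pot_rect, pot_oval, pot_round, pot_square, pot_small below 0.2 rad/s and angle between the x axis of pot_rect and the x axis of tray_rect, either way round below 0.25 rad and horizontal distance between pot_oval and tray_oval below 0.014 m and z of pot_oval in the frame of tray_oval between 0.001 and 0.0055 m and angle between the x axis of pot_oval and the x axis of tray_oval, either way round below 0.25 rad and horizontal distance between pot_round and tray_round below 0.014 m and z of pot_round in the frame of tray_round between 0.001 and 0.0055 m and horizontal distance between pot_square and tray_square below 0.014 m and z of pot_square in the frame of tray_square between 0.001 and 0.0055 m and (angle between the x axis of pot_square and the x axis of tray_square, either way round below 0.25 rad or angle between the x axis of pot_square and the y axis of tray_square, either way round below 0.25 rad) and horizontal distance between pot_small and tray_small below 0.014 m and z of pot_small in the frame of tray_small between 0.001 and 0.0055 m); the robot touches nothing.
It fails at once if a pot is tipped by more than 0.6 rad (about 35 degrees) (angle between any of pot_rect, pot_oval, pot_round, pot_square, pot_small's own z axis and vertical above 0.6 rad).
It also fails if it takes over 141 s, if anything falls off the work surface, if the arm or the gripper's body presses on something with over 40 N, if the wrist force passes 120 N, or if a joint passes its speed limit or range.

## Working session

There is one attempt and no reset: what is moved stays moved. The work goes in short steps, Python scripts to look and compute and a tool call to move; the robot and the scene stay as the last step left them, time stands still between calls to the robot, and variables do not carry over. Pictures are saved under pics/ and viewed, at most 14 in all, crops included, and the job is handed in when it is done.

Besides the shell and the picture viewer there is one more tool, called after "Call:" in YAML: its name, and indented under it one key for each argument. apply_moves: Moves the arm, as the interface text tells. Shift numbers are shares of 0.3 m and turn numbers shares of pi/2 rad, none past 1 either way. Its arguments: {"type":"object","properties":{"rows":{"type":"array"},"grip_force":{"type":"number"}},"required":["rows"]}

```bash
mkdir -p pics; cat > h.py <<'E'
import numpy as np, cv2
from cell import telemetry, imaging, robot, models
def grab(n,save=None):
    p=imaging.grab_frame(n)
    if save: cv2.imwrite('pics/'+save,p['image'])
    return p
def f(p): return 192/np.tan(np.radians(p['vfov'])/2)
def ray(p,u,v,fish=False):
    a=np.array([(u-p['cx'])/f(p),(v-p['cy'])/f(p)])
    if fish:
        r=np.linalg.norm(a); d=np.r_[a/r*np.sin(r) if r>0 else a,np.cos(r)]
    else: d=np.r_[a,1]
    R,_=cv2.Rodrigues(np.array(p['rvec'],float)); t=np.array(p['tvec'],float).ravel()
    return -R.T@t, R.T@d
def atz(p,u,v,z,fish=False):
    c,d=ray(p,u,v,fish); return c+d*(z-c[2])/d[2]
def proj(p,X,fish=False):
    R,_=cv2.Rodrigues(np.array(p['rvec'],float)); t=np.array(p['tvec'],float).ravel()
    q=np.atleast_2d(X)@R.T+t
    if fish:
        r=np.linalg.norm(q[:,:2],axis=1); s=np.arctan2(r,q[:,2])/np.maximum(r,1e-9)
        a=q[:,:2]*s[:,None]
    else: a=q[:,:2]/q[:,2:]
    return a*f(p)+[p['cx'],p['cy']]
NAMES=['pot_rect','pot_oval','pot_round','pot_square','pot_small','tray_rect','tray_oval','tray_round','tray_square','tray_small']
def region_poly(p,reg,z,fish=False):
    cs,_=cv2.findContours(reg.astype(np.uint8),cv2.RETR_EXTERNAL,cv2.CHAIN_APPROX_NONE)
    c=max(cs,key=cv2.contourArea)[:,0,:]
    return np.array([atz(p,u,v,z,fish)[:2] for u,v in c])
E
python3 - <<'E'
from h import *
print(telemetry.sense())
for n in ['top','side','wrist']:
    p=grab(n,n+'0.png'); print(n,p['vfov'],p['cx'],p['cy'],ray(p,p['cx'],p['cy'],n=='wrist'))
    for t in NAMES:
        for r in models.silhouettes(p,t)[:3]:
            if r['score']<.2: continue
            s=''
            if t[:4]=='tray' and r['region'].sum()>20:
                q=region_poly(p,r['region'],.010,n=='wrist'); s=cv2.minAreaRect(q.astype(np.float32)*1000)
            print(t,round(r['score'],2),r['extent'],int(r['region'].sum()),s)
E
```

```text
{'time': 0.0, 'joints': array([-78.69546035,  33.9247954 ,   2.76666608,  92.23611684,
        -1.90897683,  54.011026  ,  -1.92984103]), 'dq': array([-0.00438626,  0.00194733,  0.03967225,  0.03774328,  0.08157311,
        0.02872064, -0.01989367]), 'effort': array([ 4.40690974e-04, -5.48699892e+01,  1.54682927e+00, -1.98124248e+01,
        9.39904974e-03,  8.79517465e-03,  9.16053239e-06]), 'ee_pos': array([0.20771118, 0.69415356, 0.40355381]), 'orientation': array([-1.79874305e+02,  5.86703517e-03,  1.63343936e+02]), 'ft_force': array([0.25513691, 0.57641114, 0.51090273]), 'wrist_torque': array([ 0.00458613,  0.04499834, -0.04369069]), 'gripper_force': 0.0, 'opening': 0.9999107468352965}
top 47.78663100096492 255.78517014613135 188.38083134810452 (array([0.2916349 , 0.0563972 , 1.62876933]), array([ 0.19551575, -0.00101444, -0.98070004]))
pot_rect 0.84 [327.2, 162.5, 349.8, 195.7] 270 
pot_oval 0.79 [221.7, 218.5, 241.4, 247.9] 186 
pot_round 0.53 [332.9, 168.9, 347.7, 185.1] 112 
pot_square 0.65 [224.3, 220.0, 241.0, 238.7] 251 
tray_rect 0.87 [375.9, 202.3, 402.6, 238.7] 769 ((5
[... 2392 characters left out ...]
01 ((675.570556640625, 366.1058349609375), (86.76964569091797, 76.9186782836914), 72.3849105834961)
tray_small 0.8 [285.3, 217.2, 302.5, 233.4] 303 ((680.1246337890625, -24.21723175048828), (66.79156494140625, 59.6975212097168), 67.87235260009766)
tray_small 0.44 [275.8, 357.3, 327.5, 382.4] 725 ((525.5022583007812, -413.1240539550781), (51.979583740234375, 119.27516174316406), 70.77989959716797)
wrist 65.70646984690485 257.45442883790264 193.214128224215 (array([0.1403168 , 0.71510017, 0.37390232]), array([ 0.26468716, -0.08011534, -0.96100064]))
tray_oval 0.51 [1.8, 340.2, 6.1, 362.3] 109 ((476.9856872558594, -99.20552062988281), (22.636301040649414, 127.36288452148438), 38.84126281738281)
```

```bash
python3 - <<'E'
import cv2
a=cv2.imread('pics/top0.png')[130:270,110:430]; b=cv2.imread('pics/side0.png')
cv2.imwrite('pics/a.png',cv2.resize(a,None,fx=2.5,fy=2.5,interpolation=3)); cv2.imwrite('pics/b.png',cv2.resize(b[120:384,150:400],None,fx=2.2,fy=2.2,interpolation=3))
E
```

```text
(no output)
```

View pics/a.png

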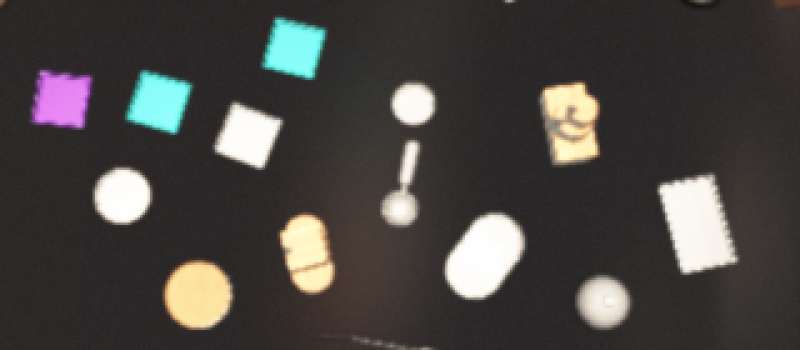

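View pics/b.png

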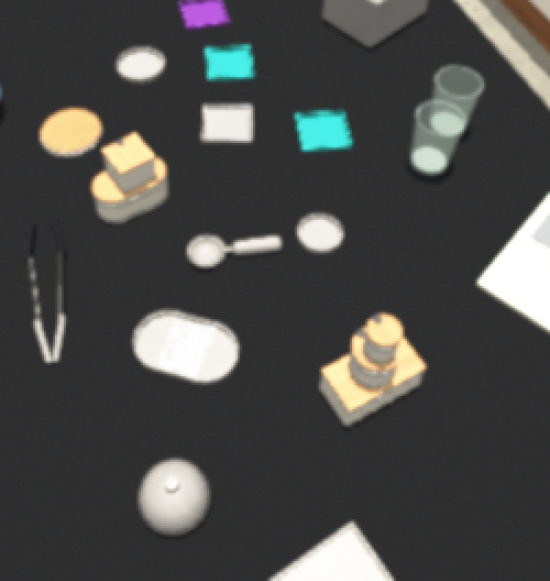

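The top view shows the stacks at crop (307,253), which is oval plus square, and at (570,122), which is rect, round and small. The trays show white. The purple tray, the two turquoise trays and the wooden disc are decoys. Next I measure the stacks from both views.

```bash
cat >> h.py <<'E'
def wood(p):
    h=cv2.cvtColor(p['image'],cv2.COLOR_BGR2HSV)
    return cv2.inRange(h,(8,40,90),(28,255,255))
def plan(target,yaw=None,start=None):
    """shift fractions from current (measured) pose to TCP target; yaw deg"""
    s=telemetry.sense(); pos=np.array(start[:3] if start else s['ee_pos']); y=np.radians(start[3] if start else s['orientation'][2])
    d=np.array(target)-pos
    X=np.array([np.cos(y),np.sin(y),0]); Y=np.array([np.sin(y),-np.cos(y),0])
    w=0 if yaw is None else -((yaw-np.degrees(y)+90)%180-90)/90
    return np.round([d@X/.3,d@Y/.3,-d[2]/.3,w],3)
E
python3 - <<'E'
from h import *
P=grab('top'); S=grab('side')
for p,nm in((P,'top'),(S,'side')):
  n,l,st,c=cv2.connectedComponentsWithStats(wood(p))
  for i in range(1,n):
    if st[i,4]<60: continue
    pts=np.argwhere(l==i)[:,::-1]; print(nm,st[i],'z.05',atz(p,*c[i],.05)[:2].round(3))
    q=region_poly(p,l==i,.05).astype(np.float32)*1000; print('   ',cv2.minAreaRect(q))
for t in('pot_small','pot_square'):
  for p in(P,S):
    r=models.silhouettes(p,t)
    if r: 
      e=r[0]['extent']; print(t,r[0]['score'],e,[atz(p,(e[0]+e[2])/2,(e[1]+e[3])/2,z)[:2].round(3) for z in(.1,.12,.143)])
s=telemetry.sense()
E
```

```text
top [    0     0   512    65 16992] z.05 [ 1.263 -0.097]
    ((1246.3404541015625, 63.477783203125), (282.29058837890625, 2078.10107421875), 1.1677324771881104)
top [ 411   70   92   62 3470] z.05 [ 0.966 -0.716]
    ((970.1137084960938, -715.7161254882812), (215.66554260253906, 327.146484375), 8.414473533630371)
top [  56   96   58   39 1215] z.05 [0.881 0.717]
    ((881.8618774414062, 719.0833129882812), (245.0599365234375, 104.39448547363281), 72.24744415283203)
top [382 112  18  19 160] z.05 [ 0.87 -0.45]
    ((873.0494384765625, -450.10784912109375), (68.67455291748047, 57.34855651855469), 42.63630676269531)
top [   0  130   22  158 1924] z.05 [0.555 0.972]
    ((528.9776000976562, 954.5403442382812), (587.9745483398438, 78.55538940429688), 7.553422451019287)
top [326 163  24  33 623] z.05 [ 0.649 -0.252]
    ((649.174560546875, -255.99249267578125), (121.95436096191406, 83.87100982666016), 9.722721099853516)
top [221 215  23  33 551] z.05 [0.446 0.136]
    ((446.39691162109375, 135.66897583007812), (119.49181365966797, 70.75582885742188), 15.82254409790039)
top [175 234  28  28
[... 1420 characters left out ...]
-238.925537109375), (125.30571746826172, 91.02529907226562), 9.832423210144043)
side [487 365  25  19 258] z.05 [ 0.935 -0.58 ]
    ((934.3543090820312, -584.43408203125), (79.05947875976562, 25.50957489013672), 8.581546783447266)
pot_small 0.62 [331.9, 170.4, 348.8, 186.1] [array([ 0.639, -0.25 ]), array([ 0.635, -0.246]), array([ 0.63 , -0.242])]
pot_small 0.85 [315.7, 264.3, 332.0, 286.8] [array([ 0.654, -0.248]), array([ 0.646, -0.257]), array([ 0.638, -0.267])]
pot_square 0.68 [225.6, 221.2, 240.1, 236.8] [array([0.449, 0.133]), array([0.447, 0.132]), array([0.444, 0.131])]
pot_square 0.71 [198.6, 181.3, 224.5, 207.9] [array([0.454, 0.11 ]), array([0.451, 0.092]), array([0.449, 0.071])]
```

Call:
apply_moves:
  rows: [1, -0.65, -0.78, 0, 0, 1, -0.65, -0.78, 0, 0, 1, -0.65, -0.78, 0, 0, 1, -0.65, -0.78, 0, 0, 1, -0.65, -0.78, 0, 0, 1, -0.65, -0.78, 0, 0, 1, -0.65, -0.78, 0, 0]

```text
time: 2.65
ee_pos: [0.3307, 0.4074, 0.4046]
orientation: [-179.7, 0.1, 162.8]
ft_force: [-0.7, -0.5, 0.7]
opening: 1.0
gripper_force: 0.0
```

Call:
apply_moves:
  rows: [1, -0.65, -0.78, 0, -0.37, 1, -0.65, -0.78, 0, -0.37, 1, -0.65, -0.78, 0, -0.37, 1, -0.65, -0.78, 0, -0.37, 1, -0.65, -0.78, 0, -0.37, 1, -0.65, -0.78, 0, -0.37, 1, -0.65, -0.78, 0, -0.37, 1, -0.65, -0.78, 0, -0.37]

```text
time: 3.45
ee_pos: [0.4485, 0.1317, 0.405]
orientation: [-179.9, 0.1, -163.7]
ft_force: [-0.6, 0.6, -1.3]
opening: 0.998
gripper_force: 0.0
```

```bash
python3 - <<'E'
from h import *
p=grab('wrist','w1.png'); s=telemetry.sense(); print(s['ee_pos'],s['orientation'],s['joints'])
cv2.imwrite('pics/w1b.png',cv2.resize(p['image'],None,fx=1.5,fy=1.5))
for t in NAMES:
  for r in models.silhouettes(p,t)[:2]:
    if r['score']>.3: print(t,r['score'],r['extent'])
E
```

```text
[0.44780196 0.13384276 0.4049381 ] [ 1.79987661e+02  4.15713125e-02 -1.63519772e+02] [-23.22555726  15.43130325   1.25310288 124.52704861  -0.53151382
  40.00380801  84.86951236]
pot_rect 0.88 [0.0, 192.1, 32.5, 262.9]
pot_oval 0.85 [238.4, 120.2, 290.2, 219.3]
pot_round 0.67 [0.0, 217.4, 9.1, 249.3]
pot_square 0.96 [237.8, 155.0, 296.0, 216.5]
tray_round 0.66 [391.9, 245.2, 439.4, 288.6]
tray_square 0.64 [391.1, 334.2, 420.4, 354.8]
tray_square 0.6 [253.8, 265.8, 327.4, 319.9]
tray_small 0.63 [110.9, 261.8, 127.8, 279.7]
```

View pics/w1b.png

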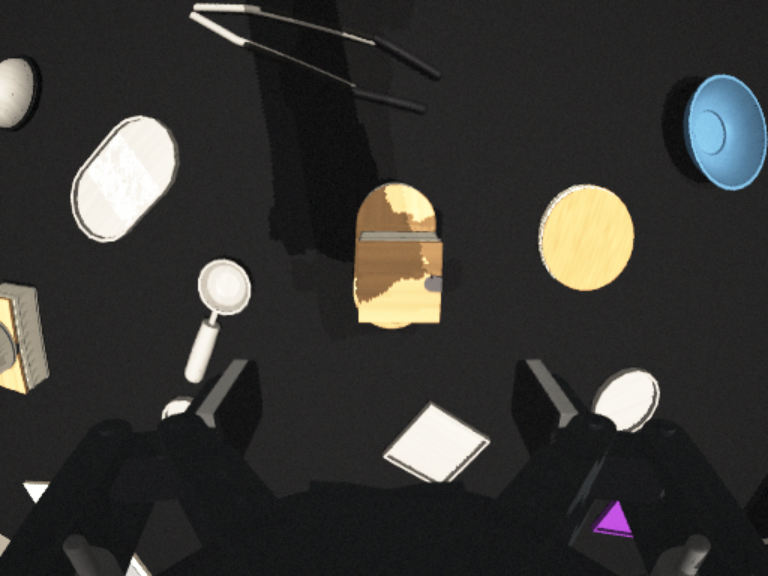

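The wrist view shows the square lid at 1.5x pixels (360–442, 242–323), aligned with the tool. Under it is the oval, centred near (396,255). The oval tray is at (125,178), the square tray at (436,442) and the round tray at (627,400).

```bash
cat >> h.py <<'E'
def quad(p,pts,z): # wrist pixel corners -> world rect
    q=np.array([atz(p,u,v,z,True)[:2] for u,v in pts],np.float32)*1000
    return q.mean(0).round(1),cv2.minAreaRect(q)
def trayfit(p,t,z=.010):
    out=[]
    for r in models.silhouettes(p,t)[:3]:
        if r['score']>.3 and r['region'].sum()>50:
            q=region_poly(p,r['region'],z,True).astype(np.float32)*1000
            out.append((round(r['score'],2),np.round(cv2.minAreaRect(q)[0],1),np.round(cv2.minAreaRect(q)[1],1),round(cv2.minAreaRect(q)[2],1)))
    return out
E
python3 - <<'E'
from h import *
p=grab('wrist')
c=np.array([[360,242],[442,242],[440,323],[358,323]])/1.5
for z in(.088,.098): print('sq lid',z,quad(p,c,z))
print('oval lid far end',atz(p,397/1.5,183/1.5,.05,True),'near',atz(p,392/1.5,328/1.5,.05,True))
print('oval left',atz(p,357/1.5,230/1.5,.05,True),'right',atz(p,436/1.5,225/1.5,.05,True))
print('tray sq corners',quad(p,np.array([[431,402],[490,441],[440,484],[383,457]])/1.5,.01))
for t in['tray_oval','tray_round','tray_square','tray_small','pot_square']: print(t,trayfit(p,t,.098 if t[0]=='p' else .01))
E
```

```text
sq lid 0.088 (array([451.4, 146.2], dtype=float32), ((451.5007019042969, 145.83285522460938), (56.16590118408203, 56.200984954833984), 16.630069732666016))
sq lid 0.098 (array([448.9, 145.1], dtype=float32), ((448.98614501953125, 144.75796508789062), (54.20138931274414, 54.235191345214844), 16.630069732666016))
oval lid far end [0.38987196 0.12619003 0.05      ] near [0.4970089  0.15493725 0.05      ]
oval left [0.43122364 0.10814169 0.05      ] right [0.41089179 0.16250499 0.05      ]
tray sq corners (array([622.3, 240. ], dtype=float32), ((623.8077392578125, 239.32394409179688), (78.59496307373047, 79.17756652832031), 68.89617919921875))
tray_oval [(0.9, array([ 448.5, -123.4]), array([ 86.6, 137.3]), 52.8)]
tray_round [(0.68, array([521.6, 420.6]), array([84.1, 60.2]), 71.3)]
tray_square [(0.94, array([699.2, 505.1]), array([93.6, 49.2]), 48.5), (0.74, array([625.2, 234. ]), array([82.8, 83.8]), 71.0)]
tray_small [(0.55, array([662.1, -30.6]), array([17.8, 50.3]), 44.2)]
pot_square [(0.8, array([447.6, 140.3]), array([60.6, 54.1]), 16.4)]
```

```bash
python3 - <<'E'
from h import *
print(plan([.449,.145,.234],196.6))
print(plan([.624,.238,.32],159.6,[.449,.145,.234,196.6]))
E
```

```text
[-0.015  0.032  0.569  0.   ]
[-0.648  0.13  -0.287  0.411]
```

Call:
apply_moves:
  rows: [1, -0.015, 0.032, 0.2, 0, 1, -0.015, 0.032, 0.35, 0, 1, -0.015, 0.032, 0.45, 0, 1, -0.015, 0.032, 0.53, 0, 1, -0.015, 0.032, 0.569, 0, 1, -0.015, 0.032, 0.569, 0, 1, -0.015, 0.032, 0.569, 0, -1, -0.015, 0.032, 0.569, 0, -1, -0.015, 0.032, 0.569, 0, -1, -0.015, 0.032, 0.569, 0, -1, -0.015, 0.032, 0.569, 0, -1, -0.015, 0.032, 0.569, 0, -1, -0.015, 0.032, 0.569, 0, -1, -0.015, 0.032, 0.569, 0, -1, -0.015, 0.032, 0.569, 0]
  grip_force: 40

```text
time: 5.8
ee_pos: [0.4495, 0.1446, 0.2353]
orientation: [-180.0, 0.1, -163.4]
ft_force: [0.2, -0.9, 6.5]
opening: 0.627
gripper_force: 42.5
```

Call:
apply_moves:
  rows: [-1, 0, 0, -0.06, 0, -1, 0, 0, -0.15, 0, -1, 0, 0, -0.287, 0, -1, -0.1, 0.02, -0.287, 0.06, -1, -0.2, 0.04, -0.287, 0.12, -1, -0.3, 0.06, -0.287, 0.18, -1, -0.4, 0.08, -0.287, 0.24, -1, -0.5, 0.1, -0.287, 0.3, -1, -0.6, 0.12, -0.287, 0.36, -1, -0.648, 0.13, -0.287, 0.411, -1, -0.648, 0.13, -0.287, 0.411, -1, -0.648, 0.13, -0.287, 0.411]

```text
time: 7.0
ee_pos: [0.6229, 0.2377, 0.3197]
orientation: [-179.9, -0.1, 159.8]
ft_force: [0.6, -0.2, -2.5]
opening: 0.625
gripper_force: 43.4
```

```bash
python3 - <<'E'
from h import *
p=grab('wrist','w2.png'); s=telemetry.sense(); print(s['ee_pos'],s['orientation'],s['opening'],s['ft_force'])
cv2.imwrite('pics/w2b.png',cv2.resize(p['image'],None,fx=1.5,fy=1.5))
for t in ['tray_square','pot_square']: print(trayfit(p,t))
E
```

```text
[0.62262316 0.23720656 0.31971552] [-1.79895957e+02 -1.18198063e-01  1.59710164e+02] 0.6252589313186325 [-0.83096917  0.41249225 -2.42881991]
[(0.81, array([678.1, 516.8]), array([78.1, 79.9]), 82.9), (0.61, array([610.6, 242.7]), array([78.2, 42.4]), 69.8)]
[(0.6, array([708.9, 205.7]), array([141.1, 167.7]), 69.9)]
```

View pics/w2b.png

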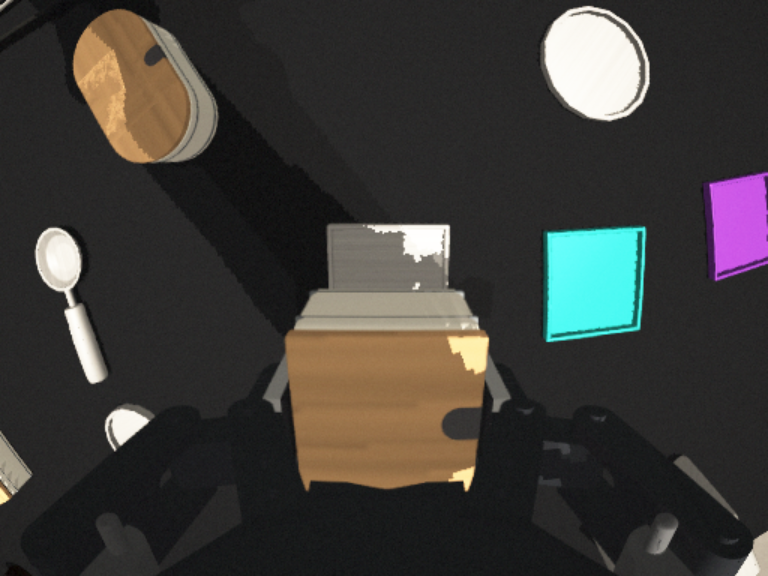

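The tray's near edge shows at 1.5x pixels (328–449, 225), straight with the pot. The round tray is at (595,63).

```bash
python3 - <<'E'
from h import *
p=grab('wrist')
a=atz(p,328/1.5,225/1.5,.01,True)[:2];b=atz(p,449/1.5,224/1.5,.01,True)[:2]
y=np.radians(159.7);X=np.array([np.cos(y),np.sin(y)])
print(np.linalg.norm(a-b),(a+b)/2-.039*X, np.degrees(np.arctan2(*(b-a)[::-1])))
print(trayfit(p,'tray_round'),trayfit(p,'tray_small'))
e=np.array([[541,63],[649,63],[595,7],[595,121]])/1.5
print([atz(p,u,v,.01,True)[:2].round(4) for u,v in e])
E
```

```text
0.07662343558928907 [0.62803172 0.23622812] 70.18757216351955
[(0.81, array([533. , 420.2]), array([79.9, 85.5]), 24.3)] [(0.82, array([663.6, -18.7]), array([25.9, 65.6]), 18.1)]
[array([0.524, 0.379]), array([0.5408, 0.462 ]), array([0.4942, 0.4344]), array([0.5704, 0.4032])]
```

Call:
apply_moves:
  rows: [-1, -0.011, 0.003, 0.15, 0, -1, -0.011, 0.003, 0.25, 0, -1, -0.011, 0.003, 0.33, 0, -1, -0.011, 0.003, 0.38, 0, -1, -0.011, 0.003, 0.41, 0, -1, -0.011, 0.003, 0.425, 0, -1, -0.011, 0.003, 0.435, 0, -1, -0.011, 0.003, 0.438, 0, -1, -0.011, 0.003, 0.438, 0, -1, -0.011, 0.003, 0.438, 0]

```text
time: 8.3
ee_pos: [0.6277, 0.2377, 0.1895]
orientation: [179.9, 0.1, 159.7]
ft_force: [0.1, -0.5, -3.3]
opening: 0.624
gripper_force: 43.4
```

Call:
apply_moves:
  rows: [0.85, 0, 0, 0, 0, 0.85, 0, 0, 0, 0, 0.85, 0, 0, 0, 0, 0.85, 0, 0, 0, 0, 0.85, 0, 0, -0.05, 0, 0.85, 0, 0, -0.15, 0, 1, 0, 0, -0.3, 0, 1, 0, 0, -0.45, 0, 1, 0, 0, -0.6, 0, 1, 0, 0, -0.7, 0, 1, 0, 0, -0.7, 0]

```text
time: 9.4
ee_pos: [0.6291, 0.2377, 0.4058]
orientation: [179.5, 0.5, 159.6]
ft_force: [0.7, 0.4, -0.7]
opening: 0.996
gripper_force: 0.0
```

```bash
python3 - <<'E'
from h import *
p=grab('wrist','w3.png'); s=telemetry.sense(); print(s['ee_pos'],s['orientation'],s['opening'])
cv2.imwrite('pics/w3b.png',cv2.resize(p['image'],None,fx=1.5,fy=1.5))
print(trayfit(p,'pot_square',.051),trayfit(p,'tray_square'))
print('small tray',trayfit(p,'tray_small'))
s=[s['ee_pos'][0],s['ee_pos'][1],s['ee_pos'][2],s['orientation'][2]]
print(plan([.4435,.1405,.37],195.5,s))
E
```

```text
[0.62805097 0.23755568 0.4027817 ] [179.72067188   0.27764404 159.63463679] 1.0004559315691595
[(0.75, array([624.1, 239.1]), array([54.8, 59. ]), 69.5)] [(0.79, array([765.3, 170.4]), array([80.3, 84.5]), 76.2), (0.72, array([678.6, 521.3]), array([86.4, 80.1]), 84.3), (0.7, array([677.4, 373. ]), array([80.7, 81.5]), 75.5)]
small tray [(0.72, array([680.4, -13.9]), array([60.2, 65.1]), 27.8)]
[ 0.464 -0.517  0.109 -0.399]
```

View pics/w3b.png

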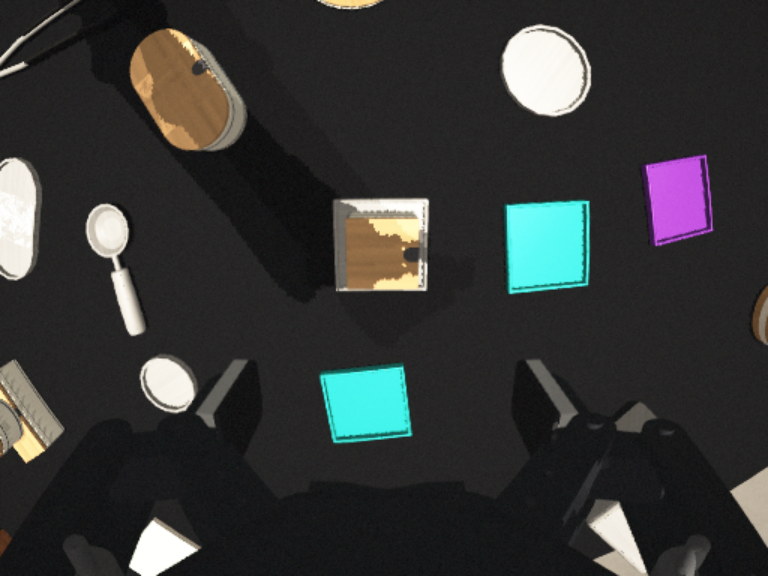

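The square pot stands in its tray and looks straight. Its lid is at 1.5x pixels (347–425, 217–290), inside the rim at (332–428, 199–292). Next is the oval.

Call:
apply_moves:
  rows: [1, 0.1, -0.11, 0.02, -0.08, 1, 0.2, -0.22, 0.04, -0.16, 1, 0.3, -0.33, 0.06, -0.24, 1, 0.4, -0.44, 0.08, -0.33, 1, 0.464, -0.517, 0.109, -0.399, 1, 0.464, -0.517, 0.109, -0.399, 1, 0.464, -0.517, 0.109, -0.399, 1, 0.464, -0.517, 0.109, -0.399]

```text
time: 10.4
ee_pos: [0.444, 0.1412, 0.3658]
orientation: [180.0, 0.0, -164.5]
ft_force: [0.0, -0.0, 0.3]
opening: 0.998
gripper_force: 0.0
```

```bash
python3 - <<'E'
from h import *
p=grab('wrist','w4.png'); s=telemetry.sense(); print(s['ee_pos'],s['orientation'],s['opening'])
cv2.imwrite('pics/w4b.png',cv2.resize(p['image'],None,fx=1.5,fy=1.5))
r=models.silhouettes(p,'pot_oval')[0]; print(r['score'],r['extent'],trayfit(p,'pot_oval',.05))
w=wood(p).astype(bool)&r['region']; print(cv2.minAreaRect(region_poly(p,w,.05,True).astype(np.float32)*1000))
print(trayfit(p,'tray_oval'))
E
```

```text
[0.44416807 0.14136008 0.36592793] [ 1.79996638e+02  6.02483772e-02 -1.64441452e+02] 0.9990713071592685
0.76 [224.5, 122.1, 286.3, 234.2] [(0.76, array([444.3, 136.8]), array([110.1,  59.1]), 13.8)]
((444.40679931640625, 136.4409942626953), (110.01715087890625, 58.3948974609375), 13.788603782653809)
[(0.67, array([ 449.1, -122.7]), array([ 85.7, 138.2]), 52.8)]
```

View pics/w4b.png

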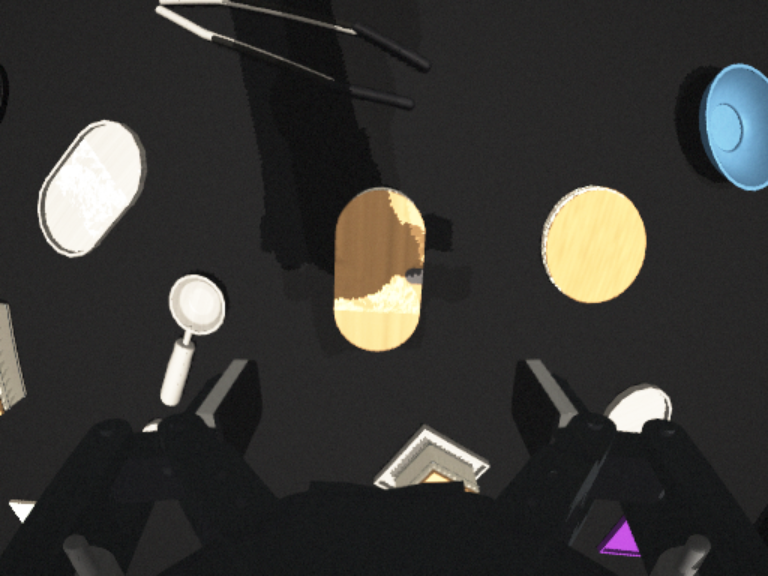

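```bash
python3 - <<'E'
from h import *
print(plan([.4444,.1365,.187],193.8))
print(plan([.4488,-.123,.30],142.5,[.4444,.1365,.187,193.8]))
E
```

```text
[ 0.002 -0.016  0.597  0.02 ]
[ 0.192 -0.844 -0.377  0.57 ]
```

Call:
apply_moves:
  rows: [1, 0, -0.016, 0.2, 0.02, 1, 0, -0.016, 0.35, 0.02, 1, 0, -0.016, 0.45, 0.02, 1, 0, -0.016, 0.53, 0.02, 1, 0, -0.016, 0.58, 0.02, 1, 0, -0.016, 0.597, 0.02, 1, 0, -0.016, 0.597, 0.02, -1, 0, -0.016, 0.597, 0.02, -1, 0, -0.016, 0.597, 0.02, -1, 0, -0.016, 0.597, 0.02, -1, 0, -0.016, 0.597, 0.02, -1, 0, -0.016, 0.597, 0.02, -1, 0, -0.016, 0.597, 0.02, -1, 0, -0.016, 0.597, 0.02]
  grip_force: 50

```text
time: 12.0
ee_pos: [0.4446, 0.1361, 0.188]
orientation: [180.0, 0.1, -166.3]
ft_force: [-0.3, 0.2, 7.0]
opening: 0.672
gripper_force: 53.8
```

Call:
apply_moves:
  rows: [-1, 0, 0, -0.06, 0, -1, 0, 0, -0.15, 0, -1, 0, 0, -0.25, 0, -1, 0, 0, -0.377, 0, -1, 0.02, -0.1, -0.377, 0.07, -1, 0.04, -0.2, -0.377, 0.14, -1, 0.07, -0.3, -0.377, 0.21, -1, 0.1, -0.4, -0.377, 0.28, -1, 0.12, -0.5, -0.377, 0.35, -1, 0.14, -0.6, -0.377, 0.42, -1, 0.16, -0.7, -0.377, 0.49, -1, 0.18, -0.8, -0.377, 0.56, -1, 0.192, -0.844, -0.377, 0.57, -1, 0.192, -0.844, -0.377, 0.57, -1, 0.192, -0.844, -0.377, 0.57]

```text
time: 13.5
ee_pos: [0.4481, -0.1227, 0.2999]
orientation: [180.0, -0.1, 142.6]
ft_force: [-0.5, 0.6, -2.3]
opening: 0.67
gripper_force: 54.5
```

```bash
python3 - <<'E'
from h import *
p=grab('wrist','w5.png'); s=telemetry.sense(); print(s['ee_pos'],s['orientation'],s['opening'],s['ft_force'])
cv2.imwrite('pics/w5b.png',cv2.resize(p['image'],None,fx=1.5,fy=1.5))
print(trayfit(p,'tray_oval'),trayfit(p,'tray_rect'),trayfit(p,'tray_small'))
T=grab('top'); m=cv2.inRange(T['image'],(150,150,150),(255,255,255)); 
E
```

```text
[ 0.44825055 -0.12218494  0.29990032] [ 1.79967137e+02 -8.99480188e-02  1.42629709e+02] 0.6740895965596105 [ 0.54532153  0.25039041 -1.70492534]
[(0.94, array([411.3, -97. ]), array([80.2, 40. ]), 54.6)] [(0.88, array([ 536.4, -430.9]), array([27.3, 91.6]), 13.4)] [(0.72, array([675.1,  -9.7]), array([68. , 44.5]), 12.3)]
```

View pics/w5b.png

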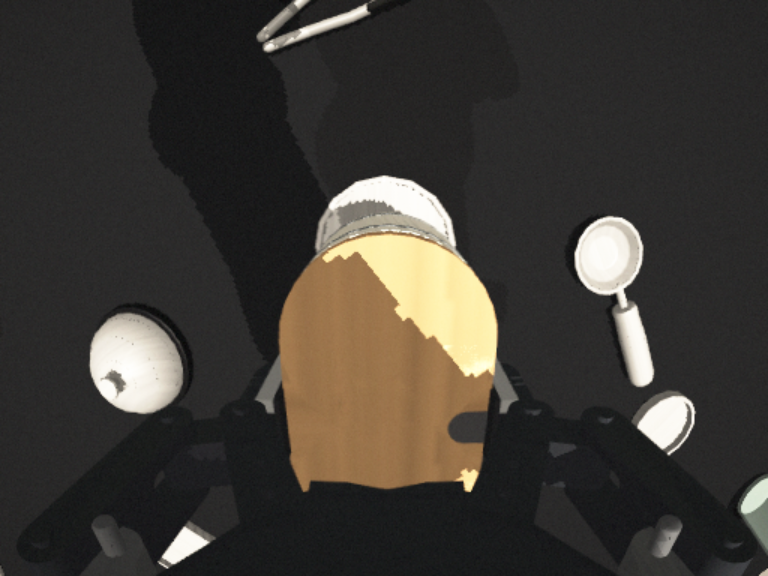

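The oval tray's near end shows with its apex at 1.5x pixel (385,177) and its sides at x = 317 and 456, y = 240.

```bash
python3 - <<'E'
from h import *
p=grab('wrist')
y=np.radians(142.6);X=np.array([np.cos(y),np.sin(y)]);Y=np.array([np.sin(y),-np.cos(y)])
tcp=telemetry.sense()['ee_pos'][:2]
for u,v in((385,177),(317,240),(456,240),(328,210),(441,205)):
    d=atz(p,u/1.5,v/1.5,.01,True)[:2]-tcp; print(u,v,'X',(d@X*1000).round(1),'Y',(d@Y*1000).round(1))
# end semicircle fit
r=models.silhouettes(p,'tray_oval')[0]['region']
q=(region_poly(p,r,.01,True)-tcp)*1000; q=np.c_[q@X,q@Y]; q=q[q[:,0]>q[:,0].max()-30]
h=cv2.convexHull(q.astype(np.float32))[:,0]
A=np.c_[2*h,np.ones(len(h))]; s=np.linalg.lstsq(A,(h**2).sum(1),rcond=None)[0]; print('circ',s[:2],np.sqrt(s[2]+s[0]**2+s[1]**2), 'exp X=26,r41')
E
```

```text
385 177 X 63.9 Y -0.5
317 240 X 27.1 Y -40.8
456 240 X 27.1 Y 41.6
328 210 X 44.9 Y -33.8
441 205 X 47.8 Y 32.2
circ [29.2960112  -0.86089908] 36.33064091218545 exp X=26,r41
```

Call:
apply_moves:
  rows: [-1, -0.008, 0, 0.12, 0, -1, -0.008, 0, 0.2, 0, -1, -0.008, 0, 0.27, 0, -1, -0.008, 0, 0.31, 0, -1, -0.008, 0, 0.335, 0, -1, -0.008, 0, 0.35, 0, -1, -0.008, 0, 0.36, 0, -1, -0.008, 0, 0.363, 0, -1, -0.008, 0, 0.363, 0, -1, -0.008, 0, 0.363, 0]

```text
time: 14.85
ee_pos: [0.4506, -0.1251, 0.1916]
orientation: [180.0, 0.0, 142.5]
ft_force: [-0.4, 0.4, -2.0]
opening: 0.672
gripper_force: 54.5
```

Call:
apply_moves:
  rows: [0.85, 0, 0, 0, 0, 0.85, 0, 0, 0, 0, 0.85, 0, 0, 0, 0, 0.85, 0, 0, 0, 0, 0.85, 0, 0, -0.05, 0, 0.85, 0, 0, -0.15, 0, 1, 0, 0, -0.3, 0, 1, 0, 0, -0.45, 0, 1, 0, 0, -0.6, 0, 1, 0, 0, -0.7, 0, 1, 0, 0, -0.8, 0, 1, 0, 0, -0.8, 0]

```text
time: 16.05
ee_pos: [0.4513, -0.1257, 0.4348]
orientation: [179.7, 0.4, 142.5]
ft_force: [0.1, -0.4, 0.7]
opening: 1.001
gripper_force: 0.0
```

```bash
python3 - <<'E'
from h import *
p=grab('wrist','w6.png'); s=telemetry.sense(); print(s['ee_pos'],s['orientation'],s['opening'])
cv2.imwrite('pics/w6b.png',cv2.resize(p['image'],None,fx=1.5,fy=1.5))
print(trayfit(p,'pot_oval',.053),trayfit(p,'tray_oval'),trayfit(p,'pot_rect',.05),trayfit(p,'pot_small',.143))
print(plan([.648,-.252,.45],190))
E
```

```text
[ 0.45067245 -0.12525805  0.4328722 ] [179.83321571   0.21765374 142.47391673] 0.9990838629356229
[(0.96, array([ 451.1, -125.6]), array([ 60.3, 113.7]), 51.4)] [(0.56, array([ 443.6, -121.1]), array([ 82.5, 119.4]), 53.6)] [(0.83, array([ 631.2, -242.7]), array([116.3,  80. ]), 9.6)] []
[-0.782  0.067 -0.067 -0.528]
```

View pics/w6b.png

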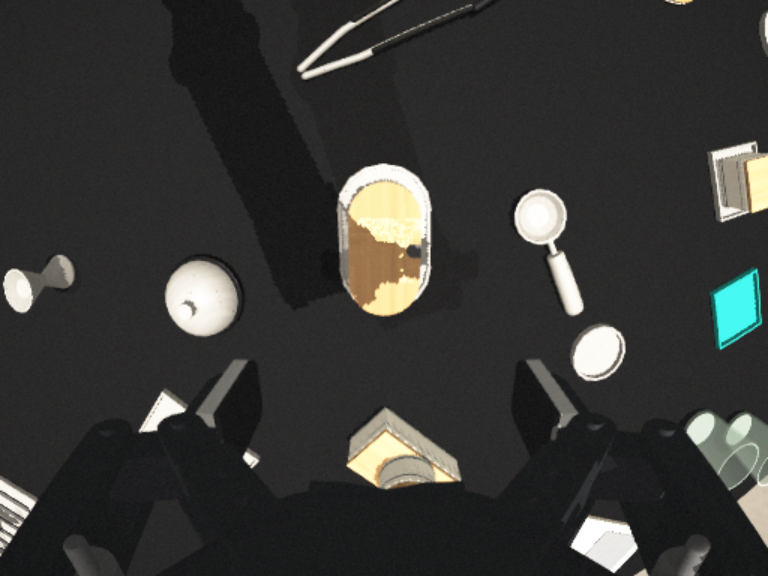

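The oval is in its tray, with the lid at 1.5x (385,248) inside the rim. Next is stack B.

Call:
apply_moves:
  rows: [1, -0.15, 0.01, -0.067, -0.09, 1, -0.3, 0.02, -0.067, -0.18, 1, -0.45, 0.03, -0.067, -0.27, 1, -0.6, 0.05, -0.067, -0.36, 1, -0.75, 0.067, -0.067, -0.45, 1, -0.782, 0.067, -0.067, -0.528, 1, -0.782, 0.067, -0.067, -0.528, 1, -0.782, 0.067, -0.067, -0.528, 1, -0.782, 0.067, -0.067, -0.528]

```text
time: 17.2
ee_pos: [0.6477, -0.2513, 0.4503]
orientation: [179.9, -0.1, -170.1]
ft_force: [-0.4, -0.8, 0.3]
opening: 1.003
gripper_force: 0.0
```

```bash
python3 - <<'E'
from h import *
p=grab('wrist','w7.png'); s=telemetry.sense(); print(s['ee_pos'],s['orientation'],s['joints'])
cv2.imwrite('pics/w7b.png',cv2.resize(p['image'],None,fx=1.5,fy=1.5))
print(trayfit(p,'pot_small',.143),trayfit(p,'pot_rect',.05),trayfit(p,'pot_round',.098),trayfit(p,'tray_small'),trayfit(p,'tray_rect'))
E
```

```text
[ 0.64777075 -0.25123232  0.45075087] [ 1.79932804e+02 -8.16661161e-02 -1.70064766e+02] [  9.1807898   29.59893259  12.47684651  94.24192011  -7.32543101
  57.06318507 124.01586464]
[(0.74, array([ 643.5, -250.3]), array([42.4, 35.7]), 9.9)] [(0.67, array([ 618.4, -255.3]), array([53. , 58.8]), 11.6)] [(0.64, array([ 635.7, -247.4]), array([54.8, 44.1]), 88.8)] [(0.91, array([681.2, -19.9]), array([63.5, 66.5]), 7.7)] [(0.92, array([ 503.9, -444.1]), array([136.9,  84.9]), 13.1)]
```

View pics/w7b.png

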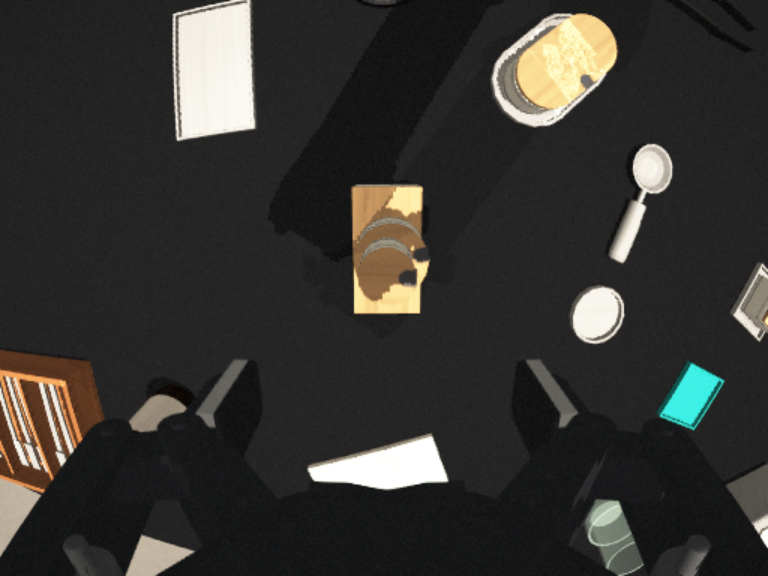

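```bash
python3 - <<'E'
import cv2
a=cv2.imread('pics/w7.png')[115:220,215:310]
cv2.imwrite('pics/w7c.png',cv2.resize(a,None,fx=5,fy=5,interpolation=2))
E
```

```text
(no output)
```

View pics/w7c.png

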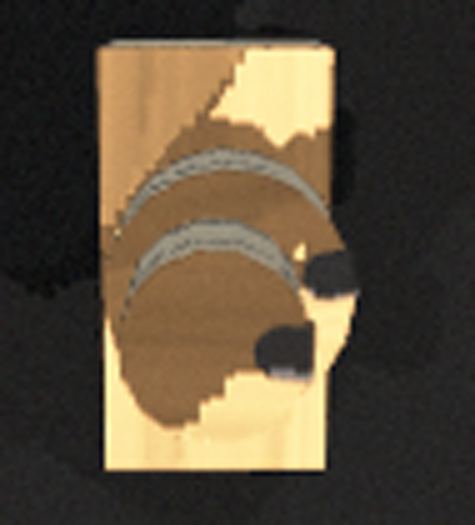

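In the crop the small lid's centre is at (217,344), the round lid's at about (232,288), and the rect lid runs from (98,46) to (326,470).

```bash
python3 - <<'E'
from h import *
p=grab('wrist'); o=np.array([215,115])
g=lambda u,v,z: atz(p,u/5+215,v/5+115,z,True)[:2]
def D(a,b,z): return np.linalg.norm(g(*a,z)-g(*b,z)).round(4)
print('small',g(217,344,.143),D((120,344),(315,344),.143))
print('round',g(232,288,.098),D((108,288),(357,288),.098))
print('rect',quad(p,np.array([[98,46],[333,46],[326,470],[104,470]])/5+o,.05))
c=g(217,344,.143)
print(plan([*c,.275+.003]))
print(plan([.681,-.020,.33],None,[*c,.278,-170.1]))
E
```

```text
small [ 0.64827065 -0.25048577] 0.0376
round [ 0.64628598 -0.24734366] 0.0554
rect (array([ 650.8, -250.2], dtype=float32), ((650.8065795898438, -250.29505920410156), (110.74655151367188, 58.674903869628906), 9.999507904052734))
[0.    0.004 0.579 0.   ]
[-0.24   0.738 -0.173  0.   ]
```

Call:
apply_moves:
  rows: [1, 0, 0.004, 0.2, 0, 1, 0, 0.004, 0.35, 0, 1, 0, 0.004, 0.45, 0, 1, 0, 0.004, 0.53, 0, 1, 0, 0.004, 0.562, 0, 1, 0, 0.004, 0.562, 0, 1, 0, 0.004, 0.562, 0, -1, 0, 0.004, 0.562, 0, -1, 0, 0.004, 0.562, 0, -1, 0, 0.004, 0.562, 0, -1, 0, 0.004, 0.562, 0, -1, 0, 0.004, 0.562, 0, -1, 0, 0.004, 0.562, 0, -1, 0, 0.004, 0.562, 0, -1, 0, 0.004, 0.562, 0, -1, 0, 0.004, 0.562, 0]
  grip_force: 30

```text
time: 19.15
ee_pos: [0.6488, -0.251, 0.2837]
orientation: [-180.0, 0.1, -170.0]
ft_force: [-1.1, 1.5, 6.2]
opening: 0.433
gripper_force: 30.4
```

Call:
apply_moves:
  rows: [-1, 0, 0, -0.05, 0, -1, 0, 0, -0.12, 0, -1, 0, 0, -0.2, 0, -1, 0, 0, -0.2, 0]

```text
time: 19.55
ee_pos: [0.6497, -0.2518, 0.3466]
orientation: [-179.8, 0.4, -170.0]
ft_force: [1.2, -0.1, -0.4]
opening: 0.434
gripper_force: 30.3
```

```bash
python3 - <<'E'
from h import *
s=telemetry.sense(); print(s['ee_pos'],s['orientation'],s['opening'])
S=grab('side')
for u,v in((430,165),(446,122),(458,85)): print('glass',[atz(S,u/2.2+150,v/2.2+120,z)[:2].round(3) for z in(0,.1)])
print(plan([.681,-.020,.342]))
E
```

```text
[ 0.6496502  -0.25177151  0.34664631] [-179.78225091    0.36005897 -170.03351827] 0.43355081740920814
glass [array([0.896, 0.048]), array([ 0.836, -0.025])]
glass [array([0.966, 0.123]), array([0.898, 0.042])]
glass [array([1.029, 0.194]), array([0.954, 0.105])]
[-0.239  0.741  0.009  0.   ]
```

Call:
apply_moves:
  rows: [-1, -0.03, 0.1, 0, 0, -1, -0.06, 0.2, 0, 0, -1, -0.1, 0.3, 0, 0, -1, -0.13, 0.4, 0, 0, -1, -0.16, 0.5, 0, 0, -1, -0.2, 0.6, 0, 0, -1, -0.23, 0.7, 0, 0, -1, -0.239, 0.741, 0.009, 0, -1, -0.239, 0.741, 0.009, 0, -1, -0.239, 0.741, 0.009, 0]

```text
time: 20.6
ee_pos: [0.68, -0.0214, 0.3392]
orientation: [-179.9, -0.1, -170.1]
ft_force: [-0.5, -1.3, -1.1]
opening: 0.436
gripper_force: 30.4
```

```bash
cat >> h.py <<'E'
def circ_near(p,t,rad,z=.01):
    """fit circle centre of known radius (m) to the far-from-occluder hull of a tray, world"""
    from scipy.optimize import least_squares
    s=telemetry.sense(); y=np.radians(s['orientation'][2]); X=np.array([np.cos(y),np.sin(y)]);Y=np.array([np.sin(y),-np.cos(y)])
    for r in models.silhouettes(p,t)[:2]:
        q=region_poly(p,r['region'],z,True)-s['ee_pos'][:2]; q=np.c_[q@X,q@Y]
        q=q[q[:,0]>q[:,0].max()-.9*rad]
        o=least_squares(lambda c:np.hypot(*(q-c).T)-rad,[q[:,0].max()-rad,q[:,1].mean()],loss='soft_l1',f_scale=.001)
        print(t,round(r['score'],2),'tray centre rel. TCP in tool x,y mm',(o.x*1000).round(1),'rms',np.sqrt((o.fun**2).mean())*1000)
E
python3 - <<'E'
from h import *
s=telemetry.sense(); print(s['ee_pos'],s['orientation'],s['opening'])
p=grab('wrist','w8.png'); circ_near(p,'tray_small',.031)
cv2.imwrite('pics/w8b.png',cv2.resize(p['image'],None,fx=1.5,fy=1.5))
E
```

```text
[ 0.67997019 -0.021361    0.33919151] [-1.79908930e+02 -1.12625949e-01 -1.70096247e+02] 0.43581830335874405
tray_small 0.96 tray centre rel. TCP in tool x,y mm [-2.3  5.1] rms 0.4709674069821639
```

View pics/w8b.png

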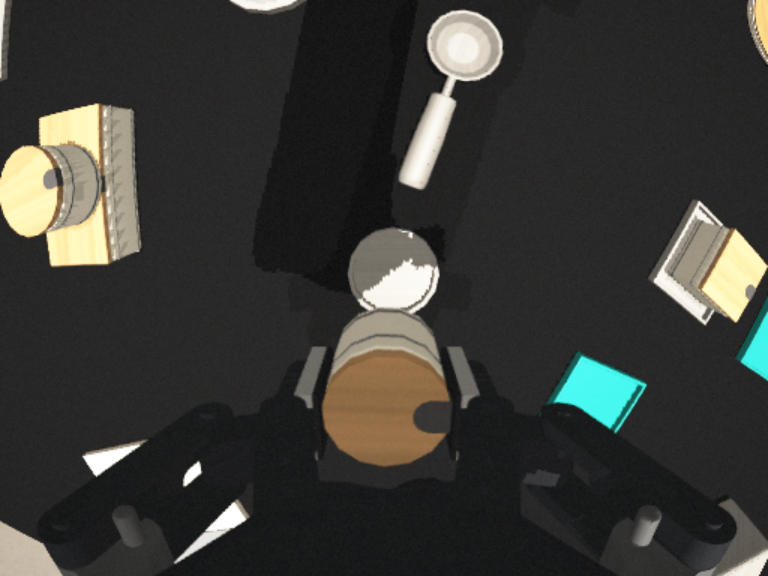

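The small tray's circle is at 1.5x (394,271), slightly right of the pot's axis at (387). I shift by the fitted offset and lower.

Call:
apply_moves:
  rows: [-1, -0.007, 0.016, 0.13, 0, -1, -0.007, 0.016, 0.25, 0, -1, -0.007, 0.016, 0.35, 0, -1, -0.007, 0.016, 0.42, 0, -1, -0.007, 0.016, 0.46, 0, -1, -0.007, 0.016, 0.48, 0, -1, -0.007, 0.016, 0.495, 0, -1, -0.007, 0.016, 0.501, 0, -1, -0.007, 0.016, 0.501, 0, -1, -0.007, 0.016, 0.501, 0]

```text
time: 21.7
ee_pos: [0.6822, -0.0144, 0.1905]
orientation: [-180.0, 0.1, -170.0]
ft_force: [0.5, -0.2, -1.5]
opening: 0.438
gripper_force: 30.3
```

Call:
apply_moves:
  rows: [0.2, 0, 0, 0, 0, 0.2, 0, 0, 0, 0, 0.2, 0, 0, 0, 0, 0.3, 0, 0, 0, 0, 0.4, 0, 0, -0.05, 0, 0.5, 0, 0, -0.15, 0, 1, 0, 0, -0.3, 0, 1, 0, 0, -0.45, 0, 1, 0, 0, -0.6, 0, 1, 0, 0, -0.7, 0, 1, 0, 0, -0.7, 0]

```text
time: 22.8
ee_pos: [0.6834, -0.0151, 0.4068]
orientation: [-179.9, 0.7, -170.0]
ft_force: [0.7, -0.4, 0.0]
opening: 0.999
gripper_force: 0.0
```

```bash
python3 - <<'E'
from h import *
p=grab('wrist','w9.png'); s=telemetry.sense(); print(s['ee_pos'],s['orientation'],s['opening'])
print(trayfit(p,'pot_small',.048),trayfit(p,'tray_small'),trayfit(p,'pot_round',.098))
print(plan([.647,-.248,.40],190))
E
```

```text
[ 0.68239595 -0.01479519  0.40375871] [-179.94717411    0.39395704 -170.03230554] 0.9961040424841322
[(0.96, array([677.5, -14.2]), array([41.3, 37. ]), 9.3)] [(0.86, array([680.5, -19.6]), array([55.3, 63.5]), 64.3)] [(0.6, array([ 645.4, -232.6]), array([54.7, 80.3]), 1.8)]
[ 0.247 -0.747 -0.004 -0.   ]
```

Call:
apply_moves:
  rows: [1, 0.03, -0.12, 0, 0, 1, 0.08, -0.27, 0, 0, 1, 0.13, -0.42, 0, 0, 1, 0.18, -0.57, 0, 0, 1, 0.23, -0.7, 0, 0, 1, 0.247, -0.747, 0, 0, 1, 0.247, -0.747, 0, 0, 1, 0.247, -0.747, 0, 0]

```text
time: 23.8
ee_pos: [0.648, -0.2461, 0.3983]
orientation: [179.8, -0.1, -169.9]
ft_force: [-0.4, -0.6, 0.2]
opening: 1.003
gripper_force: 0.0
```

```bash
python3 - <<'E'
from h import *
p=grab('wrist','w10.png'); s=telemetry.sense(); print(s['ee_pos'],s['orientation'],s['opening'])
r=models.silhouettes(p,'pot_round')[0]; print(r['score'],r['extent'],trayfit(p,'pot_round',.098)); e=r['extent']
a=p['image'][int(e[1])-25:int(e[3])+40,int(e[0])-20:int(e[2])+20]; print(int(e[0])-20,int(e[1])-25)
cv2.imwrite('pics/w10c.png',cv2.resize(a,None,fx=4,fy=4,interpolation=2))
E
```

```text
[ 0.64852579 -0.24494429  0.3985566 ] [ 1.79825451e+02 -2.98150808e-02 -1.69816408e+02] 0.9969189755841309
0.58 [225.7, 148.6, 286.3, 212.7] [(0.58, array([ 643.3, -247.3]), array([55.1, 60.7]), 75.4)]
205 123
```

View pics/w10c.png

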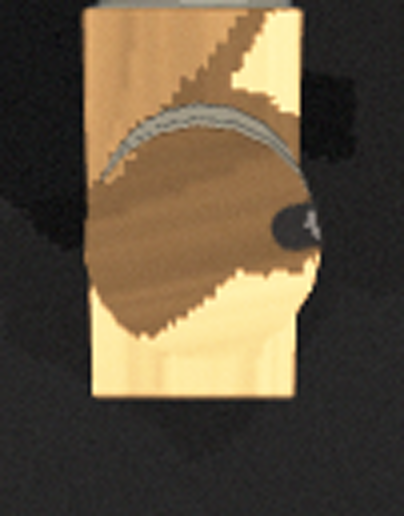

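The round lid in the crop is centred at (203,241), the rect lid spans (82,8)–(295,397).

```bash
python3 - <<'E'
from h import *
p=grab('wrist'); g=lambda u,v,z: atz(p,u/4+205,v/4+123,z,True)[:2]
c=g(203,241,.098); print(c,np.linalg.norm(g(86,241,.098)-g(321,241,.098)))
print(plan([*c,.236])); print(plan([.533,.420,.37],190,[*c,.236,190.2]))
E
```

```text
[ 0.64640768 -0.24576109] 0.05522937098743174
[ 0.008 -0.001  0.544  0.   ]
[-2.100e-02  2.251e+00 -4.470e-01  2.000e-03]
```

Call:
apply_moves:
  rows: [1, 0.008, 0, 0.2, 0, 1, 0.008, 0, 0.35, 0, 1, 0.008, 0, 0.45, 0, 1, 0.008, 0, 0.51, 0, 1, 0.008, 0, 0.544, 0, 1, 0.008, 0, 0.544, 0, 1, 0.008, 0, 0.544, 0, -1, 0.008, 0, 0.544, 0, -1, 0.008, 0, 0.544, 0, -1, 0.008, 0, 0.544, 0, -1, 0.008, 0, 0.544, 0, -1, 0.008, 0, 0.544, 0, -1, 0.008, 0, 0.544, 0, -1, 0.008, 0, 0.544, 0, -1, 0.008, 0, 0.544, 0]
  grip_force: 40

```text
time: 25.5
ee_pos: [0.646, -0.2488, 0.2382]
orientation: [-179.9, 0.1, -170.0]
ft_force: [-1.1, -0.3, 6.7]
opening: 0.647
gripper_force: 43.0
```

Call:
apply_moves:
  rows: [-1, 0, 0, -0.05, 0, -1, 0, 0, -0.13, 0, -1, 0, 0, -0.25, 0, -1, 0, 0, -0.37, 0, -1, 0, 0.05, -0.447, 0, -1, 0, 0.15, -0.447, 0, -1, 0, 0.27, -0.447, 0, -1, 0, 0.39, -0.447, 0, -1, 0, 0.51, -0.447, 0, -1, 0, 0.63, -0.447, 0, -1, 0, 0.75, -0.447, 0]

```text
time: 26.6
ee_pos: [0.6054, -0.0256, 0.3711]
orientation: [180.0, -0.0, -170.0]
ft_force: [-0.7, 0.1, -2.5]
opening: 0.645
gripper_force: 42.9
```

Call:
apply_moves:
  rows: [-1, 0, 0.12, 0, 0, -1, 0, 0.24, 0, 0, -1, 0, 0.36, 0, 0, -1, 0, 0.48, 0, 0, -1, 0, 0.6, 0, 0, -1, 0, 0.72, 0, 0, -1, 0, 0.8, 0, 0]

```text
time: 27.3
ee_pos: [0.5634, 0.2127, 0.371]
orientation: [179.9, -0.0, -169.8]
ft_force: [1.1, -0.1, -1.8]
opening: 0.641
gripper_force: 42.9
```

Call:
apply_moves:
  rows: [-1, -0.01, 0.12, 0, 0, -1, -0.02, 0.24, 0, 0, -1, -0.02, 0.36, 0, 0, -1, -0.02, 0.48, 0, 0, -1, -0.02, 0.58, 0, 0, -1, -0.02, 0.66, 0, 0, -1, -0.02, 0.7, 0, 0, -1, -0.02, 0.7, 0, 0, -1, -0.02, 0.7, 0, 0]

```text
time: 28.2
ee_pos: [0.5346, 0.4157, 0.3705]
orientation: [-179.9, -0.0, -170.1]
ft_force: [-0.1, -0.1, -3.3]
opening: 0.639
gripper_force: 42.9
```

```bash
python3 - <<'E'
from h import *
s=telemetry.sense(); print(s['ee_pos'],s['orientation'],s['opening'])
p=grab('wrist','w11.png'); circ_near(p,'tray_round',.040)
for r in models.silhouettes(p,'tray_round')[:2]: print(r['score'],r['extent'])
E
```

```text
[0.53456712 0.41573633 0.37051416] [-1.79893624e+02 -2.12245140e-02 -1.70088416e+02] 0.6386962909055575
tray_round 0.89 tray centre rel. TCP in tool x,y mm [2.8 7.5] rms 0.4377123549687037
0.89 [227.4, 135.2, 299.7, 198.8]
```

Call:
apply_moves:
  rows: [-1, 0.007, 0.021, 0.15, 0, -1, 0.007, 0.021, 0.3, 0, -1, 0.007, 0.021, 0.42, 0, -1, 0.007, 0.021, 0.5, 0, -1, 0.007, 0.021, 0.55, 0, -1, 0.007, 0.021, 0.575, 0, -1, 0.007, 0.021, 0.59, 0, -1, 0.007, 0.021, 0.597, 0, -1, 0.007, 0.021, 0.597, 0, -1, 0.007, 0.021, 0.597, 0]

```text
time: 29.35
ee_pos: [0.5314, 0.4235, 0.1925]
orientation: [179.9, 0.1, -170.0]
ft_force: [0.2, -0.8, -1.7]
opening: 0.643
gripper_force: 43.0
```

Call:
apply_moves:
  rows: [0.85, 0, 0, 0, 0, 0.85, 0, 0, 0, 0, 0.85, 0, 0, 0, 0, 0.85, 0, 0, 0, 0, 0.85, 0, 0, -0.05, 0, 0.85, 0, 0, -0.15, 0, 1, 0, 0, -0.3, 0, 1, 0, 0, -0.45, 0, 1, 0, 0, -0.6, 0, 1, 0, 0, -0.7, 0, 1, 0, 0, -0.7, 0]

```text
time: 30.45
ee_pos: [0.5327, 0.4238, 0.4086]
orientation: [179.6, 0.6, -170.0]
ft_force: [0.8, 0.9, 0.5]
opening: 0.997
gripper_force: 0.0
```

```bash
python3 - <<'E'
from h import *
p=grab('wrist','w12.png'); s=telemetry.sense(); print(s['ee_pos'],s['orientation'],s['opening'])
print(trayfit(p,'pot_round',.051),trayfit(p,'tray_round'))
print(plan([.6508,-.2502,.40],190))
E
```

```text
[0.53169814 0.4233539  0.40554337] [ 179.78975072    0.33509713 -170.03301777] 1.0010421099186548
[(0.59, array([528.9, 424.4]), array([54.3, 59.6]), 81.4)] [(0.9, array([524.3, 418. ]), array([64.1, 79.5]), 22.5)]
[-0.006 -2.279  0.005 -0.   ]
```

Call:
apply_moves:
  rows: [1, 0, -0.15, 0, 0, 1, 0, -0.3, 0, 0, 1, 0, -0.45, 0, 0, 1, 0, -0.6, 0, 0, 1, 0, -0.76, 0, 0]

```text
time: 31.1
ee_pos: [0.5698, 0.1973, 0.3995]
orientation: [-180.0, -0.2, -170.0]
ft_force: [1.4, -0.2, -0.2]
opening: 0.998
gripper_force: 0.0
```

Call:
apply_moves:
  rows: [1, 0, -0.15, 0, 0, 1, 0, -0.3, 0, 0, 1, 0, -0.45, 0, 0, 1, 0, -0.6, 0, 0, 1, 0, -0.76, 0, 0]

```text
time: 31.6
ee_pos: [0.6094, -0.027, 0.3995]
orientation: [179.9, -0.2, -170.0]
ft_force: [0.8, 0.7, 0.7]
opening: 1.005
gripper_force: 0.0
```

Call:
apply_moves:
  rows: [1, 0, -0.15, 0, 0, 1, 0, -0.3, 0, 0, 1, 0, -0.45, 0, 0, 1, 0, -0.6, 0, 0, 1, 0, -0.72, 0, 0, 1, -0.006, -0.76, 0.005, 0, 1, -0.006, -0.76, 0.005, 0, 1, -0.006, -0.76, 0.005, 0]

```text
time: 32.4
ee_pos: [0.6513, -0.2481, 0.3984]
orientation: [179.8, -0.1, -169.9]
ft_force: [-0.7, 0.4, -0.0]
opening: 1.002
gripper_force: 0.0
```

```bash
python3 - <<'E'
from h import *
p=grab('wrist','w13.png'); s=telemetry.sense(); print(s['ee_pos'],s['orientation'],s['opening'])
r=models.silhouettes(p,'pot_rect')[0]; print(r['score'],r['extent'],trayfit(p,'pot_rect',.05))
m=cv2.minAreaRect(region_poly(p,wood(p).astype(bool)&r['region'],.05,True).astype(np.float32)*1000); print(m)
print(trayfit(p,'tray_rect'))
c=np.array(m[0])/1000; a=m[2] if m[1][0]>m[1][1] else m[2]-90
print(plan([*c,.187],a), plan([.504,-.4445,.31],13,[*c,.187,a+180]))
E
```

```text
[ 0.65155028 -0.24726565  0.39874379] [ 1.79819208e+02 -8.81743015e-02 -1.69840760e+02] 1.0012828484809186
0.68 [228.3, 123.8, 284.5, 221.9] [(0.68, array([ 647.2, -250.3]), array([110.3,  58.2]), 10.0)]
((647.2387084960938, -250.27523803710938), (110.34382629394531, 58.13861846923828), 9.993880271911621)
[(0.77, array([ 508.2, -442.6]), array([128.2,  85.4]), 13.2)]
[ 0.016 -0.006  0.709  0.002] [ 0.583 -0.555 -0.41  -0.033]
```

Call:
apply_moves:
  rows: [1, 0.014, -0.002, 0.2, 0, 1, 0.014, -0.002, 0.35, 0, 1, 0.014, -0.002, 0.5, 0, 1, 0.014, -0.002, 0.6, 0, 1, 0.014, -0.002, 0.67, 0, 1, 0.014, -0.002, 0.7, 0, 1, 0.014, -0.002, 0.706, 0, 1, 0.014, -0.002, 0.706, 0, -1, 0.014, -0.002, 0.706, 0, -1, 0.014, -0.002, 0.706, 0, -1, 0.014, -0.002, 0.706, 0, -1, 0.014, -0.002, 0.706, 0, -1, 0.014, -0.002, 0.706, 0, -1, 0.014, -0.002, 0.706, 0, -1, 0.014, -0.002, 0.706, 0]
  grip_force: 50

```text
time: 34.1
ee_pos: [0.648, -0.2516, 0.1899]
orientation: [-180.0, 0.1, -170.0]
ft_force: [-1.2, 1.8, 6.1]
opening: 0.668
gripper_force: 56.1
```

Call:
apply_moves:
  rows: [-1, 0, 0, -0.06, 0, -1, 0, 0, -0.15, 0, -1, 0, 0, -0.25, 0, -1, 0, 0, -0.36, 0, -1, 0.05, -0.05, -0.41, 0, -1, 0.13, -0.12, -0.41, -0.01, -1, 0.22, -0.2, -0.41, -0.02, -1, 0.31, -0.3, -0.41, -0.033, -1, 0.4, -0.39, -0.41, -0.033, -1, 0.49, -0.48, -0.41, -0.033, -1, 0.56, -0.53, -0.41, -0.033, -1, 0.583, -0.555, -0.41, -0.033, -1, 0.583, -0.555, -0.41, -0.033, -1, 0.583, -0.555, -0.41, -0.033]

```text
time: 35.5
ee_pos: [0.505, -0.4443, 0.311]
orientation: [179.9, 0.1, -167.0]
ft_force: [0.8, 0.2, -5.2]
opening: 0.669
gripper_force: 54.9
```

```bash
python3 - <<'E'
from h import *
p=grab('wrist','w14.png'); s=telemetry.sense(); print(s['ee_pos'],s['orientation'],s['opening'])
y=np.radians(s['orientation'][2]);X=np.array([np.cos(y),np.sin(y)]);Y=np.array([np.sin(y),-np.cos(y)])
for r in models.silhouettes(p,'tray_rect')[:2]:
    q=(region_poly(p,r['region'],.01,True)-s['ee_pos'][:2])*1000; m=cv2.minAreaRect(q.astype(np.float32)); q=np.c_[q@X,q@Y]
    print(r['score'],r['extent'],m,'X',q[:,0].min(),q[:,0].max(),'Y',q[:,1].min(),q[:,1].max())
cv2.imwrite('pics/w14b.png',cv2.resize(p['image'],None,fx=1.5,fy=1.5))
E
```

```text
[ 0.50570896 -0.44363404  0.31094543] [ 1.79903732e+02  8.70129770e-02 -1.66872994e+02] 0.6686084183857464
0.59 [212.2, 115.2, 300.5, 142.6] ((-53.839778900146484, -13.806011199951172), (27.539377212524414, 81.82707214355469), 12.704361915588379) X 42.039983579340074 69.58986562119937 Y -42.19691952803035 39.74621109776833
```

View pics/w14b.png

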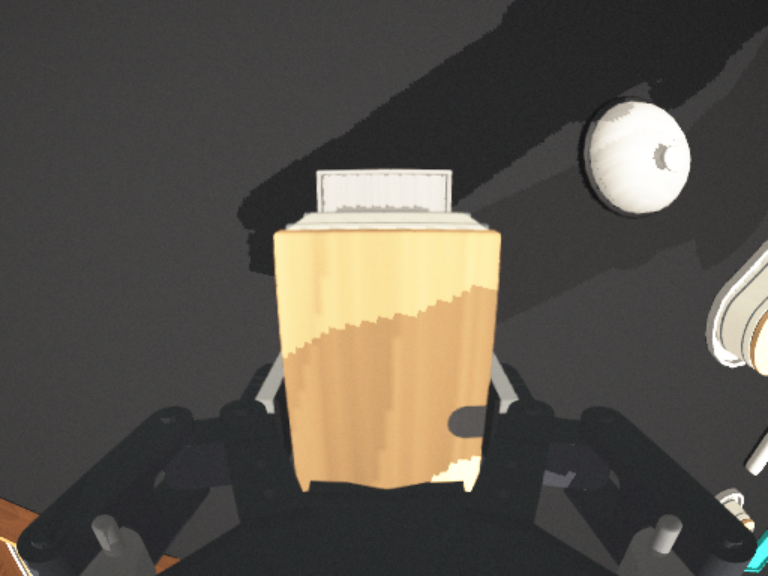

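The tray's near edge shows at 1.5x (317–452, 171), centred and straight with the pot. I lower it.

Call:
apply_moves:
  rows: [-1, 0.006, -0.004, 0.12, 0, -1, 0.006, -0.004, 0.22, 0, -1, 0.006, -0.004, 0.29, 0, -1, 0.006, -0.004, 0.335, 0, -1, 0.006, -0.004, 0.36, 0, -1, 0.006, -0.004, 0.378, 0, -1, 0.006, -0.004, 0.389, 0, -1, 0.006, -0.004, 0.395, 0, -1, 0.006, -0.004, 0.395, 0, -1, 0.006, -0.004, 0.395, 0]

```text
time: 36.6
ee_pos: [0.5026, -0.4476, 0.1933]
orientation: [-179.9, 0.0, -167.1]
ft_force: [0.4, 0.3, -4.5]
opening: 0.671
gripper_force: 54.9
```

Call:
apply_moves:
  rows: [0.85, 0, 0, 0, 0, 0.85, 0, 0, 0, 0, 0.85, 0, 0, 0, 0, 0.85, 0, 0, 0, 0, 0.85, 0, 0, -0.05, 0, 0.85, 0, 0, -0.15, 0, 1, 0, 0, -0.3, 0, 1, 0, 0, -0.45, 0, 1, 0, 0, -0.6, 0, 1, 0, 0, -0.75, 0, 1, 0, 0, -0.75, 0]

```text
time: 37.7
ee_pos: [0.5035, -0.4493, 0.4267]
orientation: [-179.3, 0.6, -167.1]
ft_force: [0.2, -1.3, 0.2]
opening: 1.001
gripper_force: 0.0
```

```bash
python3 - <<'E'
from h import *
p=grab('wrist'); s=telemetry.sense(); print(s['ee_pos'],s['opening'])
print(trayfit(p,'pot_rect',.053),trayfit(p,'tray_rect'))
T=grab('top'); S=grab('side')
a=cv2.resize(T['image'][150:260,110:430],(800,275),interpolation=2)
b=cv2.resize(S['image'][130:384,170:350],(0,0),fx=1.27,fy=1.27,interpolation=2)
w=cv2.resize(p['image'],(430,322)); c=np.zeros((600,800,3),np.uint8); c[:275]=a; c[276:598,:430]=w; c[276:276+b.shape[0],440:440+b.shape[1]]=b[:324]
cv2.imwrite('pics/fin.png',c)
for t,z in(('rect',.053),('oval',.053),('round',.051),('square',.051),('small',.048)):
  for p in(T,S):
    for n,h in(('pot_',z),('tray_',.01)):
      for r in models.silhouettes(p,n+t)[:3]:
        if r['score']>.4: m=cv2.minAreaRect(region_poly(p,r['region'],h).astype(np.float32)*1000); print(n+t,round(r['score'],2),np.round(m[0]),np.round(m[1]),round(m[2]))
E
```

```text
[ 0.50289836 -0.44829556  0.42314464] 1.0032955383525684
[(0.59, array([ 502. , -447.2]), array([111.2,  58.5]), 13.1)] [(0.68, array([ 504.3, -445.9]), array([134.3,  83.5]), 13.0)]
pot_rect 0.69 [ 502. -440.] [111.  72.] 13
tray_rect 0.7 [ 506. -443.] [134.  85.] 14
tray_rect 0.41 [633. 241.] [64. 65.] 71
pot_rect 0.71 [ 517. -425.] [43. 89.] 71
tray_rect 0.57 [ 508. -408.] [96.  6.] 13
pot_oval 0.83 [ 450. -123.] [ 58. 113.] 51
tray_oval 0.74 [ 504. -438.] [135.  73.] 17
tray_oval 0.72 [ 449. -103.] [112.  72.] 7
tray_oval 0.6 [ 443. -144.] [ 68. 131.] 68
pot_round 0.47 [529. 418.] [64. 54.] 48
tray_round 0.45 [528. 415.] [67. 81.] 59
pot_square 0.83 [624. 236.] [61. 62.] 69
pot_square 0.69 [ 502. -440.] [114.  74.] 11
tray_square 0.92 [680. 521.] [81. 81.] 85
tray_square 0.8 [767. 169.] [78. 80.] 77
tray_square 0.72 [680. 373.] [84. 79.] 77
tray_square 0.42 [699. 514.] [81. 37.] 89
tray_small 0.69 [680. -18.] [55. 62.] 1
```

View pics/fin.png

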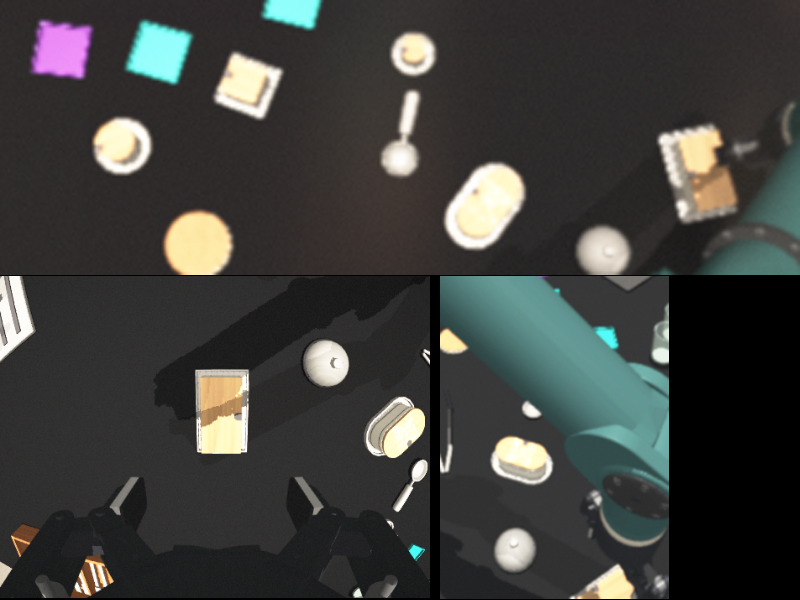

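The composite shows all five pots inside their tray rims: square at (248,82), round at (120,145), small at (413,52), oval at (484,203) and rect at (222,413). The gripper is clear of everything, so I hand in.

```bash
python3 -c "
from cell import robot
print(robot.close_job())"
```

```text
the job is handed in; nothing more can be done
None
```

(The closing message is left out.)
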